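Seal check by touch, then log it

ROBOT

A 6-joint arm with a two-finger parallel gripper is mounted at the origin on a cart in front of the work surface, level with it; the furniture and walls round the work are solid. World frame = base frame: x ahead of the robot, y to its left, z up, the work surface at z = 0. Lengths are in m, angles in rad, forces in N, time in s.
With the tool pointing down it reaches from about 0.4 to 0.825 m from the base axis. Payload 7 kg.
Tool frame: the origin (TCP) lies on the centre line of the jaws, within the pads' length; the fingertips stand 17 mm ahead of it and the grasp point (between the pads) lies 2 mm behind it (tip_extent is the distance from the TCP to the fingertips, in m); z points along the fingers, y is the line along which they close (so a half turn about z gives the same grasp; the last joint's range is limited). The gripper opens to 88 mm and grips with 3 to 60 N. Pads are 19 mm wide; open, the fingers measure 130 mm over their backs; the gripper's body (78 mm by 193 mm) begins 47 mm behind the grasp point.
Start: joints at [1.512, 0.359, 0.012, 0, -1.224, -0.288], TCP at [0.229, 0.635, 0.244] pointing down, gripper open.
Joint ranges: [-3.07, 3.07], [-1.43, 2.12], [-1.02, 1.25], [-3.03, 1.67], [-3.05, -0], [-3.03, 3.03]. Speed limits (rad/s): [2.39, 2.39, 3.01, 3.14, 3.14, 3.14].

INTERFACE

Orientations are given as [roll, pitch, yaw] about the fixed x, y, z axes, in that order (R = Rz(yaw) Ry(pitch) Rx(roll)).
In Python, from cell import state, camera, camera_model, hand_in, search_frame, trace, tip_extent gives the robot as it stands.
- The arm moves only by the tool arm_command, never from a script. Its argument "targets" is a list of rows, each an object of numbers: "tx", "ty", "tz": the shift along the tool's x, y, z normalised to -1 to 1, where 1 is 0.4 m; "wx", "wy", "wz": the turn, a rotation vector about the tool's x, y, z normalised to -1 to 1, where 1 is 45 degrees; "gripper": the closure, from -1 (fully open) to 1 (shut). In form: [{"tx": .., "ty": .., "tz": .., "wx": .., "wy": .., "wz": .., "gripper": ..}, ...]. A call has 1 to 10 rows; each row is the pose to reach, as a shift and turn from the pose commanded when the call began, along the tool's axes at that moment; what a row does not reach only later rows make up. A row lasts 1/12 s, in which the tool goes at most 41.7 mm and 7.16 degrees, less where a joint would pass 70% of its speed; a pose out of reach is approached as far as the arm can. A call with a number of a shift or a turn outside -1 to 1 is refused whole. A call with a gripper value outside its range is refused whole. The fingers move at their own pace and stop on an object; "grip_force" is the grip in N (left out, the last holds). Time passes only in rows, so rows that repeat a pose let the fingers close. It gives the time, the measured TCP pose, the force, the opening and the grip force at its end, in the units of the state.
- state(): the state, without advancing time (a new reading comes with each control period).
- camera(name): name is "side" or "top" or "wrist"; returns the picture (480x640x3 uint8, red, green, blue); there is no depth.
- camera_model(name): a dict with "fx", "fy", "cx", "cy" (pixels), "dist_coeffs" ([k1, k2, p1, p2, k3] as OpenCV has them; the pictures are not rectified), "R" (3x3) and "t" (3): a world point X has camera coordinates R X + t; the wrist camera has in their place "hand_eye" (4x4, takes a point from camera to tool coordinates, whose origin is the TCP and whose axes are the flange's). Camera axes: x right, y down, z forward; pixel columns grow to the right and rows downward; lengths in m; the calibration is good to about 2 mm. A picture is of the moment at which its call begins: read the wrist's pose just before it. camera_model takes no time and is no camera call.
- hand_in(): hands the job in; it is judged then, once.
Trained networks look in the newest picture that a camera, given by its name, has taken for a name from the list of things; names that differ only in an ending like _2 or _b are one class to them, and where a whole thing is asked for, a point or a joint stands for the part that bears it (a point fixed in the world has none). Each returns a list of dicts, best first, with "p" (0 to 1); they miss things now and then, are a little off and sometimes report something else, mostly with a low value. They report only what shows in the picture. A call takes as long as a camera call.
- search_frame(label, camera): "uv" ([column, row] in pixels, amid what is visible of it).
- trace(label, camera): "mask" (480x640 bool, what is visible of it) and "uv" ([column, row] in pixels, amid what is visible of it).
The state is a dict: "clock": time; "qpos": joint angles; "qd": joint speeds; "joint_torque": joint torques, N m; "eef_pos": TCP position; "orientation": TCP orientation; "ft_force": force on the tool from outside, world axes, zero at the start; "torque": the same for the moment, N m; "grip_width": opening from 0.0 (shut) to 1.0 (fully open); "grasp_force": force on a finger pad.
Only numpy, scipy, OpenCV 4.12 (cv2) and the standard library are available. Lean on these libraries where they do the work, as an engineer would, in place of code of your own. Each camera call takes 0.05 s, during which the arm holds its last target. There are 200 camera calls.

TASK

Check the two lidded tubs by touch and log the check. With the fingertips, lightly press the raised middle of the lid of the tub on the round steel stand, then that of the tub that stands straight on the table, and then gently press the larger button on the grey box fully down and let it come up again. Nothing is to be picked up, shifted or pressed hard: leave the small button, the open tub without a lid, the check weight and the shaker alone.

Things in the scene. Friction and masses are not known exactly. Their poses are not given: they have to be found in the camera images.
- tub_a: The tub on the round steel stand: white snap lid on a one-litre clear filled tub, 126 mm wide over the lid, 140 mm tall to the rim of the lid, 147 mm to its raised middle, 0.86 kg, loose. Origin: centre of the underside, z up. The tub's underside is 25 mm above the table, the top of its lid's raised middle 172 mm.
- tub_a_lid (a point): Centre of the flat top of the raised white middle (96 mm wide) of that tub's lid; moves with it.
- tub_a_dome (a joint): How far that raised middle is pressed in: 0 up, 0.005 m fully in, straight down; springs back. About 1 N starts it moving, 3.5 N pushes 3.5 mm, 4.5 N fully in, then hard.
- tub_b: The tub that stands straight on the table: white snap lid on a one-litre clear filled tub, 126 mm wide over the lid, 140 mm tall to the rim of the lid, 147 mm to its raised middle, 0.86 kg, loose. Origin: centre of the underside, z up. The top of its lid's raised middle is 147 mm above the table.
- tub_b_lid (a point): Centre of the flat top of the raised white middle (96 mm wide) of that tub's lid; moves with it.
- tub_b_dome (a joint): How far that raised middle is pressed in; same travel and spring as tub_a_dome.
- stand: Fixed round steel stand, 130 mm wide, 25 mm high, with a dark rubber top; tub_a stands centred on it. Origin: centre of its underside.
- tally_box: Fixed grey box with two upright push buttons with white caps on its top. 94 x 154 mm, 65 mm high; black cable gland on its back (+x) side. Origin: centre of its underside, y along its length. Large button 34 mm towards +y of the middle, small button 38 mm towards -y.
- big_button_top (a point): Centre of the top of the larger button's cap: 36 mm wide, 87 mm above the table when up, moving with the cap. It stands 10 mm proud of its black collar, which is 52 mm wide.
- big_button (a joint): Larger button: 0 up, 0.006 m fully down, straight down; springs back. About 1.5 N starts it moving, 5 N holds it fully down.
- small_button (a joint): Smaller button (cap 20 mm wide, collar 36 mm wide, same heights): same travel and spring; not to be pressed.
- tub_d: Open tub without a lid, leaves at its top; 118 mm wide, 137 mm tall, 0.8 kg, loose. Bystander. Origin: centre of the underside.
- weight_500: Bare metal check weight with a knob, 38 mm wide, 62 mm tall, 0.5 kg, loose. Bystander. Origin: centre of the underside.
- shaker_salt: Grey shaker with a holed top, 64 mm wide, 110 mm tall, loose. Bystander. Origin: centre of the underside.

How it is judged:
By the outcome, as a careful person would: the job done as asked, in the order asked, and still so for the second after the job is handed in, with the robot touching nothing.
It also fails if it takes over 48 s, if anything falls off the work surface, if the arm or the gripper's body presses on something with over 40 N, if the wrist force passes 120 N, or if a joint passes its speed limit or range.

## Working session

There is one attempt and no reset: what is moved stays moved. The work goes in short steps, Python scripts to look and compute and a tool call to move; the robot and the scene stay as the last step left them, time stands still between calls to the robot, and variables do not carry over. Pictures are saved under pics/ and viewed, at most 10 in all, crops included, and the job is handed in when it is done.

Besides the shell and the picture viewer there is one more tool, called by a JSON object that holds its "api" and its "payload". arm_command: Moves the arm, as the interface text tells. Its arguments: {"type":"object","properties":{"targets":{"type":"array","items":{"type":"object","properties":{"tx":{"type":"number","minimum":-1,"maximum":1},"ty":{"type":"number","minimum":-1,"maximum":1},"tz":{"type":"number","minimum":-1,"maximum":1},"wx":{"type":"number","minimum":-1,"maximum":1},"wy":{"type":"number","minimum":-1,"maximum":1},"wz":{"type":"number","minimum":-1,"maximum":1},"gripper":{"type":"number"}}}},"grip_force":{"type":"number"}},"required":["targets"]}

```bash
mkdir -p pics
cat > h.py <<'E'
import numpy as np,cv2
from cell import *
def pix2world(name,uv,z):
    m=camera_model(name);K=np.array([[m['fx'],0,m['cx']],[0,m['fy'],m['cy']],[0,0,1.]])
    n=cv2.undistortPoints(np.array([[uv]],float),K,np.array(m['dist_coeffs'],float))[0,0]
    R=np.array(m['R']);t=np.array(m['t']);c=-R.T@t;d=R.T@np.array([n[0],n[1],1]);return c+d*(z-c[2])/d[2]
def proj(name,X):
    m=camera_model(name);K=np.array([[m['fx'],0,m['cx']],[0,m['fy'],m['cy']],[0,0,1.]])
    return cv2.projectPoints(np.array(X,float).reshape(-1,3),cv2.Rodrigues(np.array(m['R'],float))[0],np.array(m['t'],float),K,np.array(m['dist_coeffs'],float))[0].reshape(-1,2)
E
python3 - <<'E'
from h import *
for n in('top','side'):
    im=camera(n);cv2.imwrite(f'pics/{n}.png',im[...,::-1])
for n in('top','side'):
  for l,z in(('tub_a',.165),('tub_a_lid',.165),('tally_box',.065),('big_button_top',.087),('small_button',.087),('stand',.02),('tub_d',.137),('weight_500',.06),('shaker_salt',.11)):
    print(n,l,[(np.round(r['uv']),round(r['p'],2),pix2world(n,r['uv'],z).round(3)[:2]) for r in search_frame(l,n)][:4])
s=state();print(s['eef_pos'],s['orientation'],s['clock'],s['ft_force'])
for n in('top','side'):
  m=camera_model(n);print(-np.array(m['R']).T@np.array(m['t']))
E
```

```text
top tub_a [(array([266., 357.]), 0.71, array([0.47 , 0.387])), (array([359., 149.]), 0.67, array([0.764, 0.1  ])), (array([323., 232.]), 0.64, array([0.639, 0.221])), (array([213., 254.]), 0.26, array([0.669, 0.416]))]
top tub_a_lid [(array([269., 359.]), 0.86, array([0.465, 0.384]))]
top tally_box [(array([411., 272.]), 0.79, array([0.526, 0.077]))]
top big_button_top [(array([405., 270.]), 0.52, array([0.532, 0.092]))]
top small_button [(array([435., 263.]), 0.52, array([0.523, 0.033])), (array([403., 275.]), 0.39, array([0.524, 0.099]))]
top stand [(array([300., 370.]), 0.6, array([0.429, 0.347])), (array([323., 232.]), 0.19, array([0.677, 0.204]))]
top tub_d [(array([266., 357.]), 0.71, array([0.471, 0.39 ])), (array([359., 149.]), 0.67, array([0.776, 0.092])), (array([323., 232.]), 0.64, array([0.646, 0.218])), (array([213., 254.]), 0.26, array([0.678, 0.42 ]))]
top weight_500 [(array([345., 322.]), 0.89, array([0.483, 0.234])), (array([322., 231.]), 0.5, array([0.668, 0.209])), (array([414., 274.]), 0.23, array([0.522, 0.072]))]
top shaker_salt [(array([214., 257.]), 0.58, arra
[... 294 characters left out ...]
p [(array([314., 296.]), 0.66, array([0.527, 0.092]))]
side small_button []
side stand [(array([220., 281.]), 0.96, array([0.452, 0.355])), (array([337., 254.]), 0.67, array([0.729, 0.347]))]
side tub_d [(array([216., 234.]), 0.96, array([0.441, 0.326])), (array([340., 254.]), 0.77, array([0.598, 0.126])), (array([445., 274.]), 0.59, array([ 0.707, -0.03 ]))]
side weight_500 [(array([259., 300.]), 0.68, array([0.457, 0.172]))]
side shaker_salt [(array([305., 224.]), 0.78, array([0.645, 0.343]))]
[0.22944096 0.63480512 0.24358128] [-3.14155781e+00 -7.03638995e-06 -3.46820964e-01] 1.0 [-0.3727943  -0.56745971 -0.58218154]
[0.43428964 0.31506466 0.93188886]
[ 0.0748845  -0.71379694  0.58408876]
```

View pics/top.png

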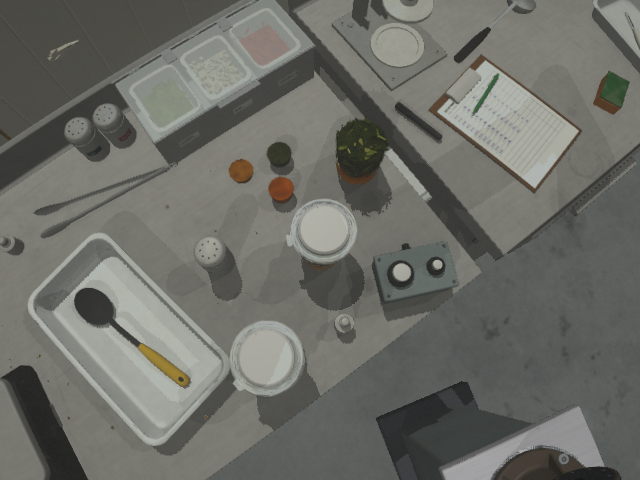

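View pics/side.png

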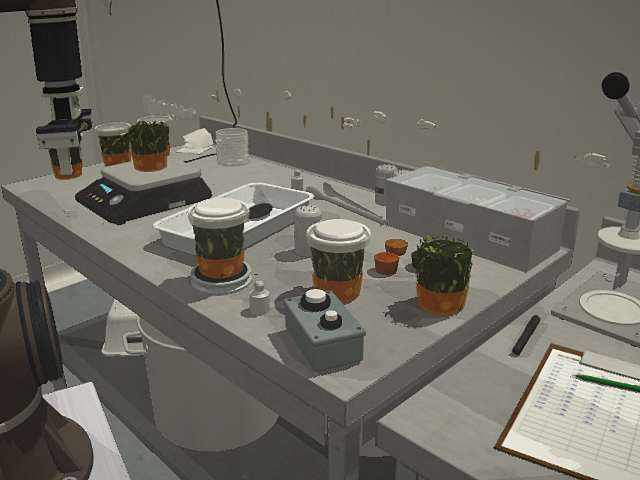

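The top view shows tub_a (on the stand, per the side view) at about (266,357). tub_b is at (325,230), the open tub at (360,150), the big button at (401,273) and the small one at (437,265). Next I refine these with white-cap ellipses.

Run:
```python
from h import *
im=cv2.imread('pics/top.png');g=im.min(axis=2)
s=cv2.imread('pics/side.png');gs=s.min(axis=2)
def cen(g,uv,w,th):
    n,l,st,c=cv2.connectedComponentsWithStats((g>th).astype(np.uint8))
    u,v=map(int,uv);k=l[v,u];
    if k==0: return None
    cs=max(cv2.findContours((l==k).astype(np.uint8),cv2.RETR_EXTERNAL,cv2.CHAIN_APPROX_NONE)[0],key=len)
    return cv2.fitEllipse(cs)
for n,G,L in(('top',g,[('a',(266,357),.172),('b',(325,230),.147),('btn',(401,273),.087),('sm',(437,265),.087)]),('side',gs,[('a',(218,208),.172),('b',(338,231),.147),('btn',(316,296),.087),('sm',(331,316),.087)])):
  for nm,uv,z in L:
    print(n,nm,G[uv[1],uv[0]])
    for th in(140,155,170,180,190,200):
      e=cen(G,uv,0,th)
      if e: print('  ',th,np.round(e[0],1),np.round(e[1],1),pix2world(n,e[0],z).round(4)[:2])
```

```text
top a 160
   140 [265.6 357.8] [70.8 75.7] [0.4688 0.3874]
   155 [266.3 353.1] [57.3 63.7] [0.4756 0.3838]
top b 165
   140 [322.3 229.9] [61.  67.8] [0.6466 0.2188]
   155 [323.7 227.9] [44.2 46. ] [0.6492 0.2151]
top btn 157
   140 [401.5 271.5] [15.2 16.3] [0.5317 0.0997]
   155 [400.9 270.9] [13.7 14.6] [0.5333 0.1004]
top sm 155
   140 [437.2 263.7] [7.4 8.6] [0.5208 0.0287]
side a 217
   140 [229.9 189.9] [ 83.  234.6] [0.528  0.4639]
   155 [235.8 209. ] [ 39.  141.6] [0.4925 0.3457]
   170 [236. 209.] [ 38.6 141.8] [0.4931 0.3458]
   180 [236.3 209.1] [ 37.5 141.7] [0.4933 0.3448]
   190 [255.5 203. ] [38.1 97.5] [0.5407 0.3582]
   200 [224.8 205.8] [11.  47.9] [0.4807 0.3744]
side b 196
   140 [352. 230.] [ 34.3 118.1] [0.6643 0.1899]
   155 [339.  230.5] [22.6 58.1] [0.6417 0.2   ]
   170 [339.4 228. ] [17.2 56.7] [0.649  0.2105]
   180 [339.7 227.8] [16.8 55.9] [0.6497 0.2109]
   190 [339.6 227.8] [16.4 55.1] [0.6498 0.2112]
side btn 199
   140 [315.4 293.5] [ 8.7 18.7] [0.5328 0.0999]
   155 [315.3 293.3] [ 8.3 19. ] [0.533  0.1006]
   170 [315.3 293.3] [ 7.8 19. ] [0.5331 0.1005]
   180 [315.2 293.4] [ 7.7 18.9] [0.5329 0.1004]
   190 [315.  293.3] [ 7.7 18.6] [0.5326 0.1008]
side sm 116
```

Run:
```python
from h import *
t=np.linspace(0,2*np.pi,60);out=[]
for n,box in(('top',(220,190,460,410)),('side',(150,170,390,390))):
  im=cv2.imread(f'pics/{n}.png');x0,y0,x1,y1=box;k=3
  big=cv2.resize(im[y0:y1,x0:x1],None,fx=k,fy=k,interpolation=cv2.INTER_CUBIC)
  for c,z,r in(((.471,.385),.172,.048),((.649,.213),.147,.048),((.471,.385),.165,.063),((.649,.213),.14,.063),((.533,.1),.087,.018)):
    p=proj(n,np.c_[c[0]+r*np.cos(t),c[1]+r*np.sin(t),0*t+z])
    cv2.polylines(big,[np.int32((p-[x0,y0]+.5)*k)],True,(0,0,255) if r!=.063 else (0,255,0),1)
  out.append(big[:600,:])
  cv2.imwrite(f'pics/o_{n}.png',big[:600])
```

```text
(no output)
```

View pics/o_top.png

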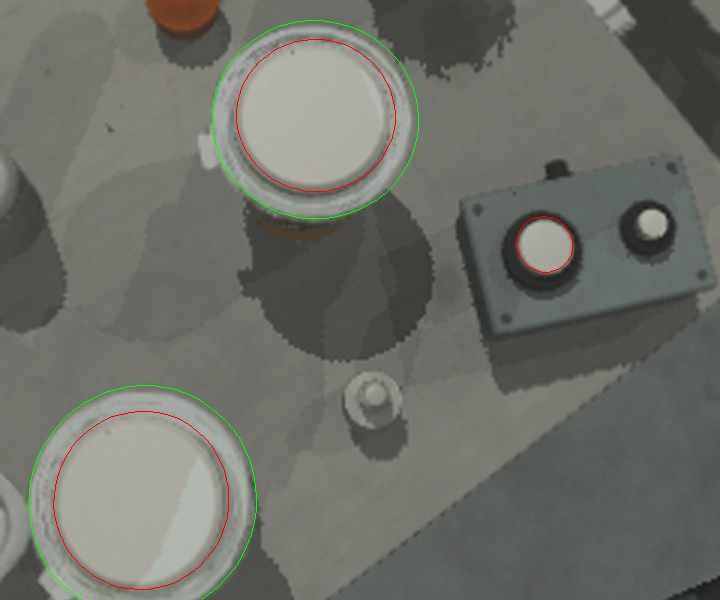

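View pics/o_side.png

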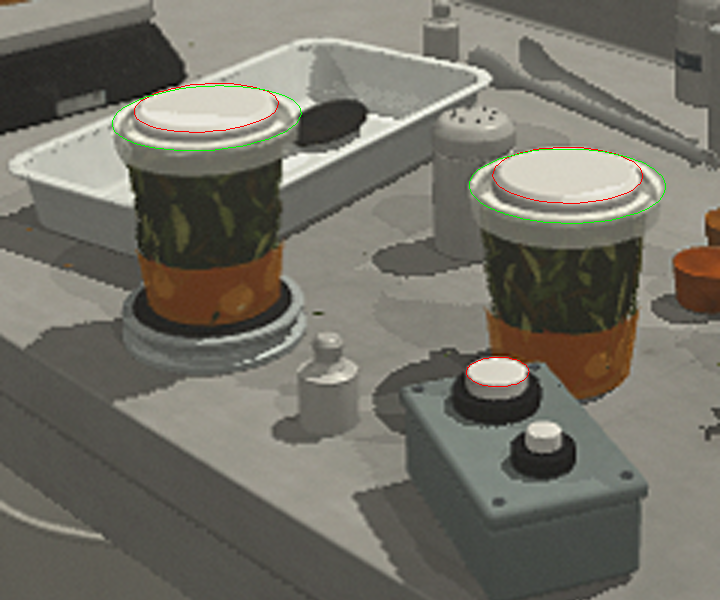

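The overlays match both pictures to about 1 mm: tub_a (0.471, 0.385), tub_b (0.649, 0.213), button (0.533, 0.100).

```bash
cat > d.py <<'E'
import sys
from h import *
from scipy.spatial.transform import Rotation as Ro
s=state();R=Ro.from_euler('xyz',s['orientation']).as_matrix()
g=np.array([float(a) for a in sys.argv[1:4]])   # goal of fingertips
te=tip_extent() if callable(tip_extent) else tip_extent
d=R.T@(g-np.array([0,0,-te])-s['eef_pos'])
print('clock',s['clock'],'pos',np.round(s['eef_pos'],4),'rpy',np.round(s['orientation'],3),'F',np.round(s['ft_force'],2),'te',te,'shift',np.round(d,4),'norm',np.round(d/.4,4),'q',np.round(s['qpos'],2),s['grip_width'])
E
python3 d.py .471 .385 .190
```

```text
clock 1.0 pos [0.2294 0.6348 0.2436] rpy [-3.142 -0.    -0.347] F [-0.37 -0.57 -0.58] te 0.017 shift [0.3121 0.1528 0.0366] norm [0.7802 0.3821 0.0914] q [ 1.51  0.36  0.01  0.   -1.22 -0.29] 0.9998527062727175
```

{"api": "arm_command", "payload": {"targets": [{"tx": 0.08,"ty": 0.04,"tz": 0,"gripper": 1},{"tx": 0.17,"ty": 0.083,"tz": 0,"gripper": 1},{"tx": 0.26,"ty": 0.127,"tz": 0,"gripper": 1},{"tx": 0.35,"ty": 0.171,"tz": 0,"gripper": 1},{"tx": 0.44,"ty": 0.215,"tz": 0,"gripper": 1},{"tx": 0.53,"ty": 0.26,"tz": 0,"gripper": 1},{"tx": 0.62,"ty": 0.304,"tz": 0,"gripper": 1},{"tx": 0.7,"ty": 0.343,"tz": 0.03,"gripper": 1},{"tx": 0.78,"ty": 0.382,"tz": 0.06,"gripper": 1},{"tx": 0.78,"ty": 0.382,"tz": 0.09,"gripper": 1}], "grip_force": 5}}

```text
validation failed for argument at $.ta...
```

```bash
python3 d.py .471 .385 .172
```

```text
clock 1.0 pos [0.2294 0.6348 0.2436] rpy [-3.142 -0.    -0.347] F [-0.37 -0.57 -0.58] te 0.017 shift [0.3121 0.1528 0.0546] norm [0.7802 0.3821 0.1364] q [ 1.51  0.36  0.01  0.   -1.22 -0.29] 0.9998527062727175
```

{"api": "arm_command", "payload": {"targets": [{"tx": 0.08,"ty": 0.04,"tz": 0,"wx": 0,"wy": 0,"wz": 0,"gripper": 1},{"tx": 0.17,"ty": 0.083,"tz": 0,"wx": 0,"wy": 0,"wz": 0,"gripper": 1},{"tx": 0.26,"ty": 0.127,"tz": 0,"wx": 0,"wy": 0,"wz": 0,"gripper": 1},{"tx": 0.35,"ty": 0.171,"tz": 0,"wx": 0,"wy": 0,"wz": 0,"gripper": 1},{"tx": 0.44,"ty": 0.215,"tz": 0,"wx": 0,"wy": 0,"wz": 0,"gripper": 1},{"tx": 0.53,"ty": 0.26,"tz": 0,"wx": 0,"wy": 0,"wz": 0,"gripper": 1},{"tx": 0.62,"ty": 0.304,"tz": 0,"wx": 0,"wy": 0,"wz": 0,"gripper": 1},{"tx": 0.7,"ty": 0.343,"tz": 0.03,"wx": 0,"wy": 0,"wz": 0,"gripper": 1},{"tx": 0.78,"ty": 0.382,"tz": 0.06,"wx": 0,"wy": 0,"wz": 0,"gripper": 1},{"tx": 0.78,"ty": 0.382,"tz": 0.09,"wx": 0,"wy": 0,"wz": 0,"gripper": 1}], "grip_force": 5}}

```text
clock: 1.83
eef_pos: [0.4741, 0.3811, 0.2075]
orientation: [-3.142, -0.001, -0.351]
ft_force: [0.0, 0.3, -0.2]
grip_width: 0.303
grasp_force: 0.0
```

```bash
python3 d.py .471 .385 .172
```

```text
clock 1.8333 pos [0.4741 0.3811 0.2075] rpy [-3.142e+00 -1.000e-03 -3.510e-01] F [ 0.01  0.27 -0.23] te 0.017 shift [-0.0042 -0.0027  0.0185] norm [-0.0106 -0.0066  0.0463] q [ 1.    0.27 -0.19  0.   -1.1   0.22] 0.3031458504009051
```

{"api": "arm_command", "payload": {"targets": [{"tx": 0,"ty": 0,"tz": 0,"wx": 0,"wy": 0,"wz": 0,"gripper": 1},{"tx": 0,"ty": 0,"tz": 0,"wx": 0,"wy": 0,"wz": 0,"gripper": 1},{"tx": 0,"ty": 0,"tz": 0,"wx": 0,"wy": 0,"wz": 0,"gripper": 1},{"tx": 0,"ty": 0,"tz": 0,"wx": 0,"wy": 0,"wz": 0,"gripper": 1},{"tx": 0,"ty": 0,"tz": 0.01,"wx": 0,"wy": 0,"wz": 0,"gripper": 1},{"tx": 0,"ty": 0,"tz": 0.02,"wx": 0,"wy": 0,"wz": 0,"gripper": 1},{"tx": 0,"ty": 0,"tz": 0.03,"wx": 0,"wy": 0,"wz": 0,"gripper": 1},{"tx": 0,"ty": 0,"tz": 0.035,"wx": 0,"wy": 0,"wz": 0,"gripper": 1},{"tx": 0,"ty": 0,"tz": 0.035,"wx": 0,"wy": 0,"wz": 0,"gripper": 1},{"tx": 0,"ty": 0,"tz": 0.035,"wx": 0,"wy": 0,"wz": 0,"gripper": 1}]}}

```text
clock: 2.67
eef_pos: [0.4708, 0.385, 0.1933]
orientation: [3.141, 0.0, -0.347]
ft_force: [0.3, -0.9, -0.6]
grip_width: 0.005
grasp_force: 0.0
```

```bash
python3 d.py .471 .385 .172
python3 - <<'E'
from h import *
cv2.imwrite('pics/s2.png',cv2.resize(camera('side')[90:330,110:430,::-1],None,fx=2.4,fy=2.4))
E
```

```text
clock 2.6667 pos [0.4708 0.385  0.1933] rpy [ 3.141  0.    -0.347] F [ 0.31 -0.85 -0.62] te 0.017 shift [ 0.0002 -0.      0.0043] norm [ 0.0004 -0.0001  0.0108] q [ 1.01  0.29 -0.21  0.   -1.07  0.22] 0.005045703542577463
```

View pics/s2.png

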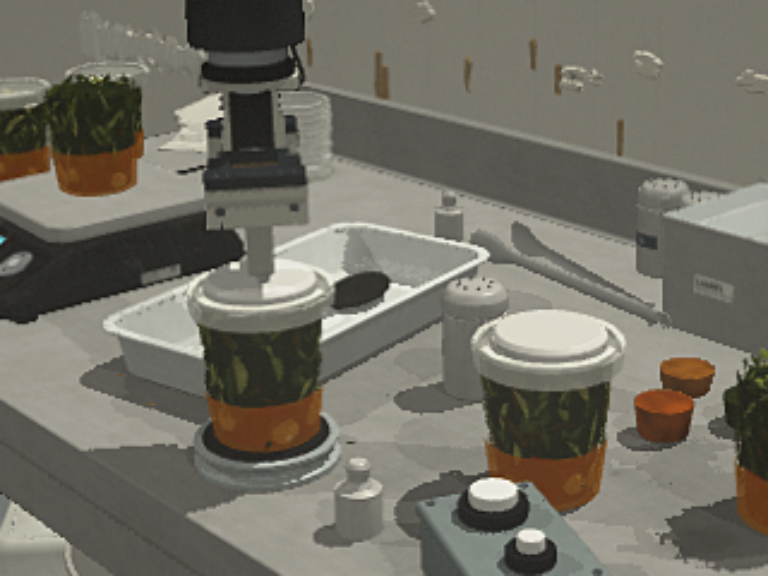

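The shut fingertips stand just above the middle of tub_a's lid, at about (262,275) in this picture. I press slowly.

{"api": "arm_command", "payload": {"targets": [{"tx": 0,"ty": 0,"tz": 0.003,"wx": 0,"wy": 0,"wz": 0,"gripper": 1},{"tx": 0,"ty": 0,"tz": 0.006,"wx": 0,"wy": 0,"wz": 0,"gripper": 1},{"tx": 0,"ty": 0,"tz": 0.009,"wx": 0,"wy": 0,"wz": 0,"gripper": 1},{"tx": 0,"ty": 0,"tz": 0.011,"wx": 0,"wy": 0,"wz": 0,"gripper": 1},{"tx": 0,"ty": 0,"tz": 0.013,"wx": 0,"wy": 0,"wz": 0,"gripper": 1},{"tx": 0,"ty": 0,"tz": 0.015,"wx": 0,"wy": 0,"wz": 0,"gripper": 1},{"tx": 0,"ty": 0,"tz": 0.017,"wx": 0,"wy": 0,"wz": 0,"gripper": 1},{"tx": 0,"ty": 0,"tz": 0.017,"wx": 0,"wy": 0,"wz": 0,"gripper": 1},{"tx": 0,"ty": 0,"tz": 0.017,"wx": 0,"wy": 0,"wz": 0,"gripper": 1}]}}

```text
clock: 3.47
eef_pos: [0.4709, 0.385, 0.1869]
orientation: [-3.142, -0.0, -0.347]
ft_force: [-0.8, -1.3, 2.4]
grip_width: 0.008
grasp_force: 1.3
```

{"api": "arm_command", "payload": {"targets": [{"tx": 0,"ty": 0,"tz": 0.0015,"wx": 0,"wy": 0,"wz": 0,"gripper": 1},{"tx": 0,"ty": 0,"tz": 0.003,"wx": 0,"wy": 0,"wz": 0,"gripper": 1},{"tx": 0,"ty": 0,"tz": 0.003,"wx": 0,"wy": 0,"wz": 0,"gripper": 1},{"tx": 0,"ty": 0,"tz": 0.003,"wx": 0,"wy": 0,"wz": 0,"gripper": 1}]}}

```text
clock: 3.8
eef_pos: [0.4709, 0.3851, 0.1857]
orientation: [-3.141, -0.0, -0.347]
ft_force: [-1.9, -1.0, 3.3]
grip_width: 0.007
grasp_force: 1.8
```

```bash
python3 d.py .471 .385 .172
```

```text
clock 3.8 pos [0.4709 0.3851 0.1857] rpy [-3.141 -0.    -0.347] F [-1.91 -1.03  3.34] te 0.017 shift [ 0.0001  0.     -0.0033] norm [ 0.0002  0.0001 -0.0083] q [ 1.01  0.29 -0.22  0.   -1.06  0.22] 0.007032415583163375
```

{"api": "arm_command", "payload": {"targets": [{"tx": 0,"ty": 0,"tz": -0.04,"wx": 0,"wy": 0,"wz": 0,"gripper": 1},{"tx": 0,"ty": 0,"tz": -0.11,"wx": 0,"wy": 0,"wz": 0,"gripper": 1},{"tx": 0.08,"ty": 0.036,"tz": -0.11,"wx": 0,"wy": 0,"wz": -0.14,"gripper": 1},{"tx": 0.165,"ty": 0.074,"tz": -0.11,"wx": 0,"wy": 0,"wz": -0.29,"gripper": 1},{"tx": 0.25,"ty": 0.112,"tz": -0.11,"wx": 0,"wy": 0,"wz": -0.44,"gripper": 1},{"tx": 0.335,"ty": 0.15,"tz": -0.11,"wx": 0,"wy": 0,"wz": -0.59,"gripper": 1},{"tx": 0.42,"ty": 0.188,"tz": -0.11,"wx": 0,"wy": 0,"wz": -0.74,"gripper": 1},{"tx": 0.495,"ty": 0.222,"tz": -0.1,"wx": 0,"wy": 0,"wz": -0.88,"gripper": 1},{"tx": 0.565,"ty": 0.253,"tz": -0.08,"wx": 0,"wy": 0,"wz": -1,"gripper": 1},{"tx": 0.565,"ty": 0.253,"tz": -0.04,"wx": 0,"wy": 0,"wz": -1,"gripper": 1}]}}

```text
clock: 4.63
eef_pos: [0.6531, 0.2096, 0.202]
orientation: [3.141, -0.003, 0.442]
ft_force: [0.4, 1.0, -0.1]
grip_width: 0.006
grasp_force: 0.0
```

{"api": "arm_command", "payload": {"targets": [{"tx": 0,"ty": 0,"tz": 0,"wx": 0,"wy": 0,"wz": 0,"gripper": 1},{"tx": 0,"ty": 0,"tz": 0,"wx": 0,"wy": 0,"wz": 0,"gripper": 1},{"tx": 0,"ty": 0,"tz": 0,"wx": 0,"wy": 0,"wz": 0,"gripper": 1},{"tx": 0,"ty": 0,"tz": 0,"wx": 0,"wy": 0,"wz": 0,"gripper": 1}]}}

```text
clock: 4.97
eef_pos: [0.649, 0.2141, 0.2027]
orientation: [-3.142, -0.002, 0.44]
ft_force: [-0.3, -0.2, -0.6]
grip_width: 0.006
grasp_force: 0.0
```

```bash
python3 d.py .649 .213 .147
python3 - <<'E'
from h import *
im=camera('top')[150:390,200:520,::-1]
cv2.imwrite('pics/t3.png',cv2.resize(im,None,fx=2.4,fy=2.4))
E
```

```text
clock 4.9667 pos [0.649  0.2141 0.2027] rpy [-3.142e+00 -2.000e-03  4.400e-01] F [-0.26 -0.2  -0.64] te 0.017 shift [-0.0005  0.001   0.0387] norm [-0.0014  0.0025  0.0968] q [ 0.6   0.4  -0.03  0.   -1.15  1.41] 0.005547390423617359
```

View pics/t3.png

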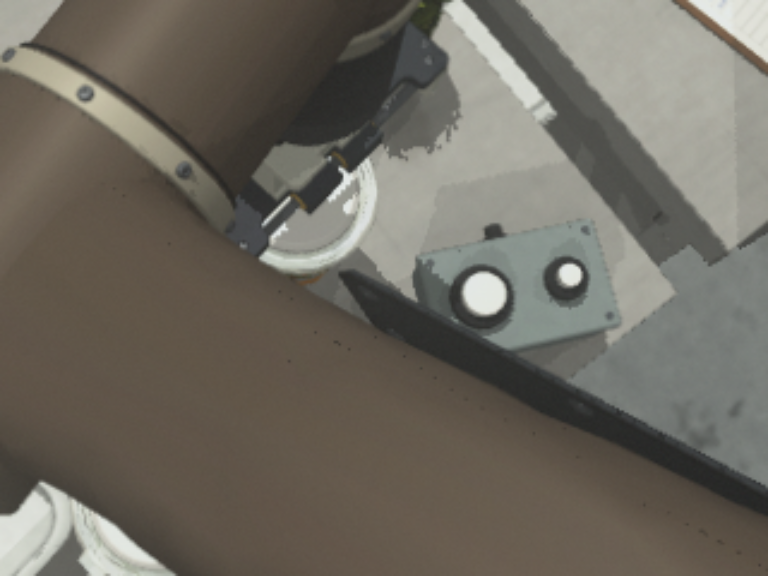

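The top view shows the arm over tub_b with nothing disturbed and the button clear at about (485,293) in the crop. Now I press tub_b.

{"api": "arm_command", "payload": {"targets": [{"tx": 0,"ty": 0,"tz": 0.03,"wx": 0,"wy": 0,"wz": 0,"gripper": 1},{"tx": 0,"ty": 0,"tz": 0.06,"wx": 0,"wy": 0,"wz": 0,"gripper": 1},{"tx": 0,"ty": 0,"tz": 0.078,"wx": 0,"wy": 0,"wz": 0,"gripper": 1},{"tx": 0,"ty": 0,"tz": 0.086,"wx": 0,"wy": 0,"wz": 0,"gripper": 1},{"tx": 0,"ty": 0,"tz": 0.091,"wx": 0,"wy": 0,"wz": 0,"gripper": 1},{"tx": 0,"ty": 0,"tz": 0.095,"wx": 0,"wy": 0,"wz": 0,"gripper": 1},{"tx": 0,"ty": 0,"tz": 0.098,"wx": 0,"wy": 0,"wz": 0,"gripper": 1},{"tx": 0,"ty": 0,"tz": 0.101,"wx": 0,"wy": 0,"wz": 0,"gripper": 1},{"tx": 0,"ty": 0,"tz": 0.103,"wx": 0,"wy": 0,"wz": 0,"gripper": 1},{"tx": 0,"ty": 0,"tz": 0.103,"wx": 0,"wy": 0,"wz": 0,"gripper": 1}]}}

```text
clock: 5.85
eef_pos: [0.6491, 0.213, 0.1607]
orientation: [3.142, -0.0, 0.439]
ft_force: [-1.8, -1.1, 4.2]
grip_width: 0.008
grasp_force: 1.7
```

{"api": "arm_command", "payload": {"targets": [{"tx": 0,"ty": 0,"tz": 0.0015,"wx": 0,"wy": 0,"wz": 0,"gripper": 1},{"tx": 0,"ty": 0,"tz": 0.0025,"wx": 0,"wy": 0,"wz": 0,"gripper": 1},{"tx": 0,"ty": 0,"tz": 0.0025,"wx": 0,"wy": 0,"wz": 0,"gripper": 1},{"tx": 0,"ty": 0,"tz": 0.0025,"wx": 0,"wy": 0,"wz": 0,"gripper": 1}]}}

```text
clock: 6.18
eef_pos: [0.6491, 0.213, 0.1596]
orientation: [3.142, -0.0, 0.439]
ft_force: [-1.4, -0.9, 4.6]
grip_width: 0.005
grasp_force: 2.1
```

```bash
python3 d.py .533 .1005 .12
```

```text
clock 6.1833 pos [0.6491 0.213  0.1596] rpy [ 3.142 -0.     0.439] F [-1.4  -0.88  4.55] te 0.017 shift [-0.1529  0.0525  0.0226] norm [-0.3823  0.1313  0.0564] q [ 0.6   0.43 -0.08  0.   -1.06  1.41] 0.005364260480990706
```

{"api": "arm_command", "payload": {"targets": [{"tx": 0,"ty": 0,"tz": -0.04,"wx": 0,"wy": 0,"wz": 0,"gripper": 1},{"tx": 0,"ty": 0,"tz": -0.11,"wx": 0,"wy": 0,"wz": 0,"gripper": 1},{"tx": -0.07,"ty": 0.024,"tz": -0.11,"wx": 0,"wy": 0,"wz": 0,"gripper": 1},{"tx": -0.15,"ty": 0.052,"tz": -0.11,"wx": 0,"wy": 0,"wz": 0,"gripper": 1},{"tx": -0.23,"ty": 0.079,"tz": -0.11,"wx": 0,"wy": 0,"wz": 0,"gripper": 1},{"tx": -0.31,"ty": 0.106,"tz": -0.11,"wx": 0,"wy": 0,"wz": 0,"gripper": 1},{"tx": -0.382,"ty": 0.131,"tz": -0.11,"wx": 0,"wy": 0,"wz": 0,"gripper": 1},{"tx": -0.382,"ty": 0.131,"tz": -0.11,"wx": 0,"wy": 0,"wz": 0,"gripper": 1},{"tx": -0.382,"ty": 0.131,"tz": -0.06,"wx": 0,"wy": 0,"wz": 0,"gripper": 1},{"tx": -0.382,"ty": 0.131,"tz": 0.0,"wx": 0,"wy": 0,"wz": 0,"gripper": 1}]}}

```text
clock: 7.02
eef_pos: [0.5344, 0.1012, 0.1611]
orientation: [-3.141, -0.006, 0.438]
ft_force: [1.5, 1.1, -0.5]
grip_width: -0.0
grasp_force: 0.0
```

{"api": "arm_command", "payload": {"targets": [{"tx": 0,"ty": 0,"tz": 0.04,"wx": 0,"wy": 0,"wz": 0,"gripper": 1},{"tx": 0,"ty": 0,"tz": 0.08,"wx": 0,"wy": 0,"wz": 0,"gripper": 1},{"tx": 0,"ty": 0,"tz": 0.11,"wx": 0,"wy": 0,"wz": 0,"gripper": 1},{"tx": 0,"ty": 0,"tz": 0.12,"wx": 0,"wy": 0,"wz": 0,"gripper": 1},{"tx": 0,"ty": 0,"tz": 0.12,"wx": 0,"wy": 0,"wz": 0,"gripper": 1},{"tx": 0,"ty": 0,"tz": 0.12,"wx": 0,"wy": 0,"wz": 0,"gripper": 1},{"tx": 0,"ty": 0,"tz": 0.12,"wx": 0,"wy": 0,"wz": 0,"gripper": 1}]}}

```text
clock: 7.6
eef_pos: [0.5337, 0.1011, 0.1122]
orientation: [3.142, -0.002, 0.439]
ft_force: [-0.9, 0.6, 0.7]
grip_width: 0.004
grasp_force: 0.0
```

```bash
python3 d.py .533 .1005 .081
python3 - <<'E'
from h import *
cv2.imwrite('pics/s4.png',cv2.resize(camera('side')[150:390,150:470,::-1],None,fx=2.4,fy=2.4))
E
```

```text
clock 7.6 pos [0.5337 0.1011 0.1122] rpy [ 3.142e+00 -2.000e-03  4.390e-01] F [-0.9   0.61  0.73] te 0.017 shift [-0.0009  0.0002  0.0142] norm [-0.0022  0.0006  0.0355] q [ 0.55  0.27 -0.45  0.   -0.85  1.46] 0.003926971365568938
```

View pics/s4.png

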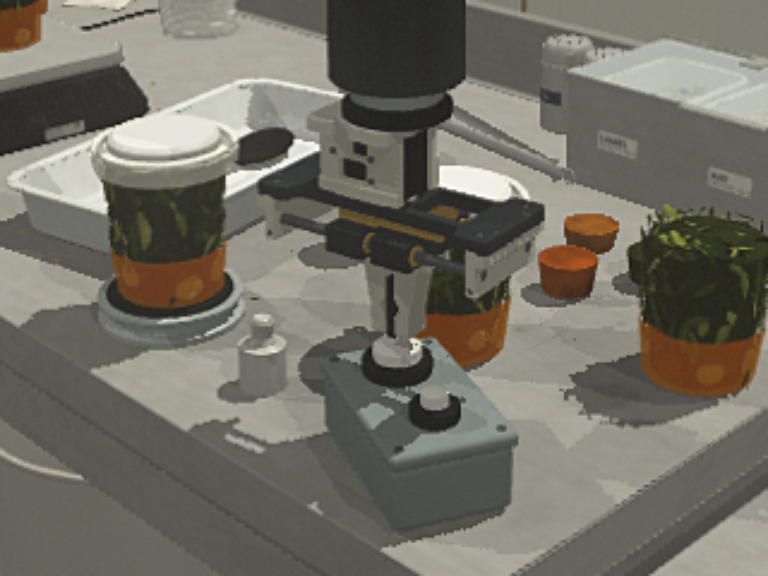

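The fingertips are centred over the big button cap at about (397,345), clear of the small button and both tubs. I press it.

{"api": "arm_command", "payload": {"targets": [{"tx": 0,"ty": 0,"tz": 0.01,"wx": 0,"wy": 0,"wz": 0,"gripper": 1},{"tx": 0,"ty": 0,"tz": 0.017,"wx": 0,"wy": 0,"wz": 0,"gripper": 1},{"tx": 0,"ty": 0,"tz": 0.022,"wx": 0,"wy": 0,"wz": 0,"gripper": 1},{"tx": 0,"ty": 0,"tz": 0.025,"wx": 0,"wy": 0,"wz": 0,"gripper": 1},{"tx": 0,"ty": 0,"tz": 0.028,"wx": 0,"wy": 0,"wz": 0,"gripper": 1},{"tx": 0,"ty": 0,"tz": 0.031,"wx": 0,"wy": 0,"wz": 0,"gripper": 1},{"tx": 0,"ty": 0,"tz": 0.034,"wx": 0,"wy": 0,"wz": 0,"gripper": 1},{"tx": 0,"ty": 0,"tz": 0.036,"wx": 0,"wy": 0,"wz": 0,"gripper": 1},{"tx": 0,"ty": 0,"tz": 0.036,"wx": 0,"wy": 0,"wz": 0,"gripper": 1},{"tx": 0,"ty": 0,"tz": 0.036,"wx": 0,"wy": 0,"wz": 0,"gripper": 1}]}}

```text
clock: 8.48
eef_pos: [0.5333, 0.1009, 0.0981]
orientation: [3.141, -0.001, 0.439]
ft_force: [-5.0, 1.0, 14.6]
grip_width: 0.008
grasp_force: 6.8
```

Force rises to 14.6 N with the tip at 0.081 m, so the button is at its stop. I release it.

{"api": "arm_command", "payload": {"targets": [{"tx": 0,"ty": 0,"tz": -0.02,"wx": 0,"wy": 0,"wz": 0,"gripper": 1},{"tx": 0,"ty": 0,"tz": -0.08,"wx": 0,"wy": 0,"wz": 0,"gripper": 1},{"tx": 0,"ty": 0,"tz": -0.16,"wx": 0,"wy": 0,"wz": 0,"gripper": 1},{"tx": 0,"ty": 0,"tz": -0.25,"wx": 0,"wy": 0,"wz": 0,"gripper": 1},{"tx": 0,"ty": 0,"tz": -0.34,"wx": 0,"wy": 0,"wz": 0,"gripper": 1},{"tx": 0,"ty": 0,"tz": -0.38,"wx": 0,"wy": 0,"wz": 0,"gripper": 1},{"tx": 0,"ty": 0,"tz": -0.38,"wx": 0,"wy": 0,"wz": 0,"gripper": 1},{"tx": 0,"ty": 0,"tz": -0.38,"wx": 0,"wy": 0,"wz": 0,"gripper": 1},{"tx": 0,"ty": 0,"tz": -0.38,"wx": 0,"wy": 0,"wz": 0,"gripper": 1},{"tx": 0,"ty": 0,"tz": -0.38,"wx": 0,"wy": 0,"wz": 0,"gripper": 1}]}}

```text
clock: 9.32
eef_pos: [0.5323, 0.1004, 0.2476]
orientation: [-3.141, 0.002, 0.438]
ft_force: [0.3, 0.5, -0.1]
grip_width: 0.004
grasp_force: 0.0
```

Run:
```python
from h import *
cv2.imwrite('pics/s5.png',cv2.resize(camera('side')[150:390,150:470,::-1],None,fx=2.4,fy=2.4))
```

```text
(no output)
```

View pics/s5.png

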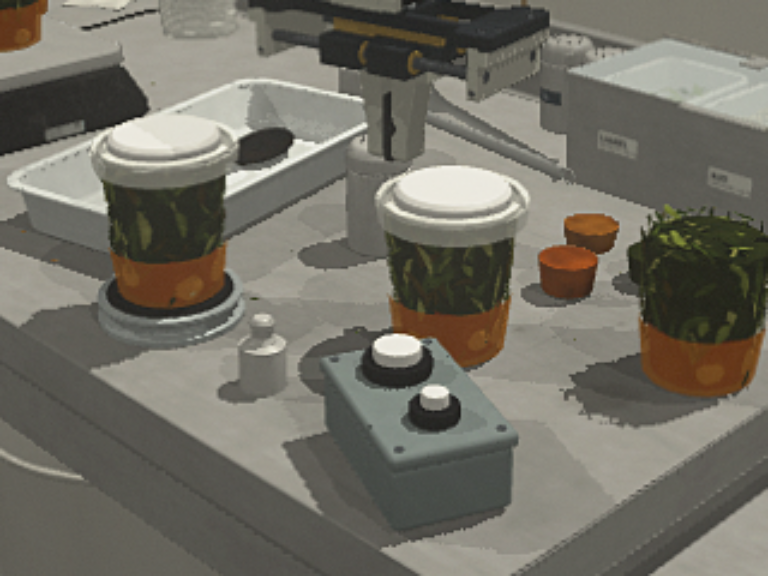

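The button is back up at about (397,350), both tubs stand where they were, and the gripper is clear of everything.

```bash
python3 -c "from cell import hand_in;print(hand_in())"
```

```text
the job is handed in; nothing more can be done
None
```

I pressed the lid of tub_a (about 3.3 N), then tub_b (about 4.6 N, close to fully in), then pushed the large button to its stop (14.6 N, firmer than the 5 N needed) and let it come up; nothing looked moved in the last picture, and the job is handed in.

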